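# Put the patient mirror's wire leg down and hold the mirror upright

## Robot

A 6-joint arm with a two-finger parallel gripper is mounted at the origin on the work surface. World frame = base frame: x ahead of the robot, y to its left, z up, the work surface at z = 0. Lengths are in m, angles in rad, forces in N, time in s.
With the tool pointing down it reaches from about 0.35 to 0.8 m from the base axis. Payload 7.3 kg.
Tool frame: the origin (TCP) lies on the centre line of the jaws, within the pads' length; the fingertips stand 11 mm ahead of it and the grasp point (between the pads) lies 8 mm behind it; z points along the fingers, x is the direction in which the jaws open and shut, and the axes are right-handed (so a half turn about z gives the same grasp; the last joint's range is limited). The gripper opens to 85 mm and grips with 20 to 120 N. Pads are 22 mm wide; open, the fingers measure 114 mm over their backs; the gripper's body (76 mm by 85 mm) begins 54 mm behind the grasp point. The pads swing forward as they close: fully open they stand 13 mm farther back than shut.
Start: joints at [-1.247, 0.342, 1.524, -0, 1.275, -0.146], TCP at [0.238, -0.468, 0.242] pointing down, gripper open.
Joint ranges: [-2.53, 2.53], [-0.77, 2.02], [0.04, 2.7], [-1, 4.14], [0.28, 2.66], [-3.11, 3.11]. Speed limits (rad/s): [2.57, 2.57, 3.14, 3.14, 3.14, 3.14].

## Interface

Orientations are given as a unit quaternion [x, y, z, w].
In Python, from rig import * gives the robot as it stands. Calls block until the motion is done:
- movep(position, orientation): joint-space move of the TCP to a pose.
- line_to(position, velocity=0.15, rotation=None, stop_force=None): straight line of the TCP; rotation=None keeps the orientation; velocity is the mean speed in m/s. With stop_force (N) it stops when the force on the tool has changed by that much, and returns True; else False.
- set_joints(angles): joint-space move.
- gripper_open() and clamp(force=None): open the fingers fully, or close them until they stop; force is the grip in N (None keeps the last).
- dwell(seconds).
- inverse_kinematics(position, orientation): joint angles nearest the present ones, or None.
- grab_frame(name): name is "scene" or "top"; returns (picture, depth): 384x512x3 uint8, blue, green, red; 384x512 float32, m along the optical axis (not along the pixel's ray), 0 where there is no reading.
- calibration(name): a dict with "fx", "fy", "cx", "cy" (pixels), "origin" and "attitude" of the camera in the world. Camera axes: x right, y down, z forward; pixel columns grow to the right and rows downward; lengths in m; the calibration is good to about 2 mm. A picture is of the moment at which its call begins. calibration takes no time and is no camera call.
A pose or a line that the arm cannot do raises PlanningError and nothing moves.
- job_done(): hands the job in, once; it reports no verdict.
Trained networks look in the newest picture that a camera, given by its name, has taken for a name from the list of things; names that differ only in an ending like _2 or _b are one class to them, and where a whole thing is asked for, a point or a joint stands for the part that bears it (a point fixed in the world has none). Each returns a list of dicts, best first, with "p" (0 to 1); they miss things now and then, are a little off and sometimes report something else, mostly with a low value. They report only what shows in the picture. A call takes as long as a camera call.
- search_frame(query, camera): "extent" ([left, top, right, bottom] in pixels, round what is visible of it).
- silhouettes(query, camera): "region" (384x512 bool, what is visible of it) and "extent" ([left, top, right, bottom] in pixels, round what is visible of it).
Readings, each from a call of its own:
- read_clock(): time.
- read_qpos(): joint angles.
- read_qvel(): joint speeds.
- read_joint_efforts(): joint torques, N m.
- read_position(): TCP position.
- read_orientation(): TCP orientation.
- read_ft_force(): force on the tool from outside, world axes, zero at the start.
- read_wrist_torque(): the same for the moment, N m.
- read_grip_width(): finger opening in m.
Only numpy, scipy, OpenCV 4.12 (cv2) and the standard library are available. Lean on these libraries where they do the work, as an engineer would, in place of code of your own. Each camera call takes 0.05 s, during which the arm holds its last target. There are 200 camera calls.

## Task

Get the desk mirror ready for the patient across the desk: flip its U-shaped wire leg from over the top of the frame back over centre and down until it rests on the desk behind the still leaning mirror, so that the mirror cannot fall flat; only then take the frame, bring the mirror up to upright and hold it there against tipping, its leg hanging clear of the desk. Do not let it drop back or go over towards the patient, do not shove its foot about, and leave the other things alone. The program finishes while still holding the mirror upright by its frame.

Things in the scene. Friction and masses are not known exactly. Their poses are not given: they have to be found in the camera images.
- foot: The mirror's weighted grey foot plate, 150 (x) x 190 (y) x 14 mm, loose on the desk (1.6 kg; whole mirror about 2.6 kg). Origin: on the desk under the hinge axis. +x points out of the mirror's face to the patient, away from the robot; y along the hinge; z up. Rear edge 79 mm behind the hinge (-x).
- hinge (a point): Middle of the frame's hinge axis, 30 mm above the desk, straight above the foot's origin; axes as the foot's, the hinge axis is y.
- mirror (a joint): Angle of the mirror frame about the hinge: 0 = leaning back (towards the foot's -x) 0.49 rad from upright on the foot's rubber buffers, where it starts; 0.49 = upright; more = tipping forward over to the patient. It turns freely and falls back (or forward) by its weight: frame 0.8 kg.
- mirror_top (a point): Middle of the top edge of the white mirror frame (frame 200 mm wide, 16 mm thick, top rail 28 mm deep, glass and backing set back between the rails). z points along the frame upwards from the hinge, x out of the glass, y along the edge. It is 240 mm from the hinge axis along the frame, and 6 mm behind the axis across it.
- leg_pivot (a point): Point on the leg's pivot axis (along y) midway between the two round black hubs on the frame's side edges, in the frame's mid-plane, 125 mm from the hinge axis along the frame and 115 mm below mirror_top. Axes as mirror_top.
- leg (a joint): Angle of the U-shaped wire leg on its pivot, relative to the frame: 0 = stowed, up along the frame and arching over its top, kept there by a spring; grows as it swings back (foot's -x) and down; stop at 2.50. Past about 0.5 (over centre) it drops on by itself. With the mirror leaning at its rest it meets the desk at about 2.0; as the mirror rises spring and weight open it on to the stop.
- leg_bar (a point): Middle of the leg's cross-bar, a black rubber sleeve 14 mm thick, 200 mm long along y, 165 mm from the pivot (z: from pivot to bar). 7 mm wire arms run from its ends to the hubs, 124 mm either side of the middle. Stowed it is 50 mm above the frame's top edge and takes about 1 N to move. With the leg on its stop and the mirror upright the bar hangs about 15 mm clear of the desk.
- eye_model: Bystander: model eyeball 72 mm across on a wooden stand 76 mm wide, 118 mm tall; origin under its middle.
- solution: Bystander: blue bottle 54 mm across, 150 mm tall; origin under its middle.
- lens_case: Bystander: flat lens case 34 x 66 x 18 mm with a blue and a white cap; origin under its middle.
- gel_pump: Bystander: green pump bottle 58 mm across, 155 mm tall; origin under its middle.

How it is judged:
On the way, in this order (a step that is already met when the one before it is completed fails the run):
1. the wire leg is flipped over centre and lies down behind the mirror on the desk, the mirror still leaning at its rest (value of joint leg above 1.85 rad and value of joint mirror below 0.12 rad), for 0.2 s.
2. the mirror is held upright on the frame with the leg fully down (angle between mirror_top's own z axis and vertical below 0.07 rad and value of joint leg above 2.4 rad and contact force between the fingers and mirror above 0.3 N), for 0.5 s.
At the end, for the whole second after the job is handed in: Mirror still and within 4 degrees of upright, held by the fingers on its frame (over 0.3 N), not on the leg; leg fully down (joint over 2.4) and clear of the desk, so that only the hand keeps the mirror up; foot flat on the desk, within 30 mm of its place; other things unmoved (all of step 2 and height (world z) of leg_bar above 0.01 m and contact force between the fingers and leg below 0.2 N and angular speed of mirror below 0.1 rad/s and distance of each of foot, eye_model, solution, lens_case, gel_pump from where it was at the start of the episode below 0.03 m and angle between foot's own z axis and vertical below 0.03 rad and height (world z) of foot below 0.005 m); the arm keeps its last pose, push and grip.
It fails at once if the mirror is raised before its leg is down (value of joint mirror above 0.2 rad and value of joint leg below 1.5 rad).
It fails at once if the mirror goes over forward, more than 12 degrees past upright (value of joint mirror above 0.7 rad).
It fails at once if the mirror drops back (falls at more than 1.5 rad/s) (velocity of joint mirror below -1.5 rad/s).
It fails at once if the foot is shoved more than 30 mm, lifted or tipped (distance of foot from where it was at the start of the episode above 0.03 m or angle between foot's own z axis and vertical above 0.1 rad).
It fails at once if another thing on the desk is pushed away (30 mm) or knocked over (distance of any of eye_model, solution, lens_case, gel_pump from where it was at the start of the episode above 0.03 m or angle between any of eye_model, solution, gel_pump's own z axis and vertical above 0.5 rad).
It also fails if it takes over 51 s, if anything falls off the work surface, if the arm or the gripper's body presses on something with over 40 N, if the wrist force passes 120 N, or if a joint passes its speed limit or range.

## Working session

There is one attempt and no reset: what is moved stays moved. The work goes in short steps, each a Python script; the robot and the scene stay as the last script left them, time stands still between calls to the robot, and variables do not carry over. Pictures are saved under pics/ and viewed, about 8 in all and at most 12, crops included, and the job is handed in when it is done.

```bash
mkdir -p pics; cat > h.py <<'E'
from rig import *
import numpy as np, cv2
from scipy.spatial.transform import Rotation as R
def cam(n):
    c=calibration(n); a=np.array(c["attitude"],float)
    M=R.from_quat(a).as_matrix() if a.size==4 else a.reshape(3,3)
    return c,M,np.array(c["origin"])
def cloud(n,d):
    c,M,o=cam(n); v,u=np.mgrid[:384,:512]
    p=np.stack([(u-c["cx"])/c["fx"]*d,(v-c["cy"])/c["fy"]*d,d],-1)
    return p@M.T+o
E
python3 - <<'E'
from h import *
ims=[]
for n in("scene","top"):
    im,d=grab_frame(n); cv2.imwrite(f"pics/{n}0.png",im); np.save(f"pics/{n}0.npy",d)
    print(n,calibration(n))
    P=cloud(n,d); ims.append(im)
    for q in("foot","mirror","leg","eye_model","solution","lens_case","gel_pump"):
        s=silhouettes(q,n)
        for r in s[:1]:
            m=r["region"]&(d>0); X=P[m]
            print(q,round(r["p"],2),np.round(r["extent"]),m.sum(),np.round(np.percentile(X,[2,50,98],axis=0),3).tolist() if m.sum() else '')
            np.save(f"pics/{n}_{q}.npy",r["region"])
print(read_clock(),read_orientation())
E
```

```text
scene {'fx': 499.09225651560416, 'fy': 499.09225651560416, 'cx': 253.72396110729335, 'cy': 198.51897255266118, 'origin': array([1.06072749, 0.89976404, 0.9869983 ]), 'attitude': array([ 0.20362889,  0.88240843, -0.41092339, -0.10503623])}
foot 0.76 [196. 125. 308. 274.] 7015 [[0.514, -0.098, 0.011], [0.604, 0.013, 0.112], [0.72, 0.105, 0.289]]
mirror 0.85 [218. 124. 313. 254.] 5480 [[0.511, -0.126, 0.041], [0.585, 0.007, 0.154], [0.652, 0.119, 0.29]]
leg 0.63 [232. 123. 312. 232.] 677 [[0.302, -0.228, 0.001], [0.52, 0.034, 0.281], [0.595, 0.124, 0.292]]
eye_model 0.92 [216. 158. 245. 192.] 628 [[0.537, -0.374, -0.001], [0.58, -0.219, 0.091], [0.608, -0.102, 0.168]]
lens_case 0.87 [267. 293. 291. 312.] 353 [[0.611, 0.212, 0.001], [0.643, 0.237, 0.016], [0.673, 0.257, 0.022]]
gel_pump 0.81 [183. 158. 203. 208.] 737 [[0.67, -0.232, 0.004], [0.7, -0.186, 0.076], [0.722, -0.174, 0.155]]
top {'fx': 353.99844811568806, 'fy': 353.99844811568806, 'cx': 257.42569591387183, 'cy': 189.48234564573266, 'origin': array([0.4688722 , 0.05419367, 1.05448927]), 'attitude': array([-0.69928377,  0.711342
[... 167 characters left out ...]
25.] 3918 [[0.504, -0.127, 0.038], [0.568, -0.004, 0.184], [0.65, 0.116, 0.291]]
leg 0.94 [222. 186. 335. 224.] 851 [[0.502, -0.13, 0.0], [0.515, -0.025, 0.288], [0.601, 0.118, 0.293]]
eye_model 0.7 [332. 192. 370. 224.] 766 [[0.523, -0.261, 0.001], [0.558, -0.216, 0.102], [0.593, -0.193, 0.119]]
solution 0.74 [178. 204. 196. 227.] 382 [[0.517, 0.206, 0.025], [0.539, 0.223, 0.103], [0.567, 0.253, 0.153]]
lens_case 0.62 [182. 172. 201. 194.] 249 [[0.609, 0.211, 0.005], [0.639, 0.23, 0.018], [0.668, 0.255, 0.022]]
gel_pump 0.68 [328. 148. 362. 175.] 540 [[0.665, -0.235, 0.008], [0.687, -0.197, 0.097], [0.718, -0.176, 0.156]]
0.8 [ 8.52262384e-01 -5.23114539e-01  4.64995272e-05  7.27487610e-05]
```

```bash
python3 - <<'E'
from h import *
a=cv2.imread("pics/scene0.png")[100:330,150:380]; b=cv2.imread("pics/top0.png")[120:260,150:390]
a=cv2.resize(a,(460,460)); b=cv2.resize(b,(780,455))[:, :]
b=cv2.resize(b,(340,198)); 
cv2.imwrite("pics/v1.png",np.hstack([a,cv2.copyMakeBorder(b,0,262,0,0,0)]))
E
python3 - <<'E'
from h import *
d=np.load("pics/top0.npy"); P=cloud("top",d); m=np.load("pics/top_leg.npy")&(d>0)
X=P[m]; B=X[(X[:,2]>.27)]
f=lambda B:print(len(B),np.round(np.polyfit(B[:,1],B[:,0],1),4),np.round(B.mean(0),4),np.round(np.ptp(B,axis=0),3),np.round([B[:,1].min(),B[:,1].max()],3))
f(B)
for n in("top","scene"):
    d=np.load(f"pics/{n}0.npy");P=cloud(n,d);v=d>0
    m=(P[...,2]>.008)&(P[...,2]<.019)&(P[...,0]>.48)&(P[...,0]<.76)&(abs(P[...,1])<.14)&v
    X=P[m][:,:2].astype(np.float32); print(n,len(X),cv2.minAreaRect(X))
    m=np.load(f"pics/{n}_mirror.npy")&v; X=P[m]
    # plane of frame by ransac
    rng=np.random.default_rng(0);best=None
    for _ in range(500):
        q=X[rng.choice(len(X),3,False)];nn=np.cross(q[1]-q[0],q[2]-q[0]);nn/=np.linalg.norm(nn)+1e-9
        k=abs((X-q[0])@nn)<.003
        if best is None or k.sum()>best.sum():best=k
    Y=X[best];c=Y.mean(0);nn=np.linalg.svd(Y-c,full_matrices=False)[2][2];nn*=np.sign(nn[0])
    print("plane",best.sum(),len(X),nn,"lean",np.arcsin(nn[2]),"yaw",np.arctan2(nn[1],nn[0]),c, np.round(np.percentile(Y,[1,99],axis=0),3).tolist())
E
```

```text
638 [-0.0699  0.5115] [ 0.5121 -0.0094  0.2888] [0.03  0.247 0.024] [-0.131  0.116]
top 1282 ((0.6894403100013733, 0.003918446600437164), (0.07136978209018707, 0.19026713073253632), 3.908860445022583)
plane 2284 3918 [0.88687376 0.06294015 0.45770457] lean 0.47541174597317226 yaw 0.07084976711568548 [ 0.5723155  -0.0038429   0.17723381] [[0.507, -0.129, 0.056], [0.638, 0.119, 0.292]]
scene 1575 ((0.6511936187744141, 0.0029200315475463867), (0.2128627747297287, 0.2331441342830658), 30.548540115356445)
plane 3251 5480 [0.88334079 0.05769118 0.46516747] lean 0.48382378610822274 yaw 0.06521759740654401 [0.58351909 0.00328131 0.15719838] [[0.509, -0.128, 0.048], [0.643, 0.121, 0.291]]
```

View pics/v1.png

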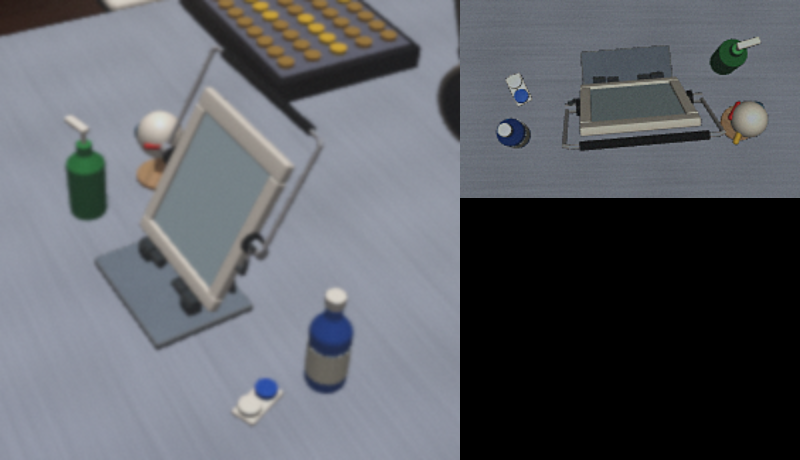

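```bash
cat >> h.py <<'E'
H=np.array([.654,.0015,0.]); YAW=.068
def W(x,z,y=0): return H+np.array([np.cos(YAW)*x-np.sin(YAW)*y,np.sin(YAW)*x+np.cos(YAW)*y,z])
def Q(lean,flip):  # tool z along frame downwards, lean back from upright
    zz=np.array([np.sin(lean),0,-np.cos(lean)]); xx=np.array([np.cos(lean),0,np.sin(lean)])*(-1 if flip else 1)
    M=np.column_stack([xx,np.cross(zz,xx),zz])
    return (R.from_euler("z",YAW)*R.from_matrix(M)).as_quat()
def bar(phi): # lean+leg angle, mirror at rest
    return np.array([-.0642-.165*np.sin(phi),.137+.165*np.cos(phi)])
E
python3 - <<'E'
from h import *
b=bar(.49)
for f in(0,1):
    for l,p in((0,W(b[0]+.036,b[1]+.08)),(.49,W(-.11,.23)),(0,W(-.006,.256))):
        j=inverse_kinematics(p,Q(l,f)); print(f,l,None if j is None else np.round(j,2))
f=0 if inverse_kinematics(W(b[0]+.036,b[1]+.08),Q(0,0)) is not None and abs(inverse_kinematics(W(b[0]+.036,b[1]+.08),Q(0,0))[5])<2 else 1
print("flip",f, read_ft_force())
clamp(20)
p=read_position(); line_to([p[0],p[1],.42],.2)
movep(W(b[0]+.036,b[1]+.12),Q(0,f))
print(line_to(W(b[0]+.036,b[1]-.003),.08,stop_force=6))
print(read_position(),read_ft_force(),read_clock())
im,d=grab_frame("scene"); cv2.imwrite("pics/v2.png",cv2.resize(im[60:300,130:400],(675,600)))
E
```

```text
0 0 [-0.15  0.33  1.22 -0.    1.6  -0.22]
0 0.49 [-0.23  0.17  1.91  0.24  0.61 -0.47]
0 0 [-0.12  0.57  1.12 -0.    1.45 -0.18]
1 0 [-0.15  0.33  1.22 -0.    1.6   2.92]
1 0.49 [-0.23  0.17  1.91  0.24  0.61  2.67]
1 0 [-0.12  0.57  1.12 -0.    1.45  2.96]
flip 0 [-0.24140143 -0.63136538  0.01302012]
False
[ 0.5486157  -0.00570071  0.28005016] [-0.34559352  0.41494846  0.15137208] 6.3083
```

View pics/v2.png

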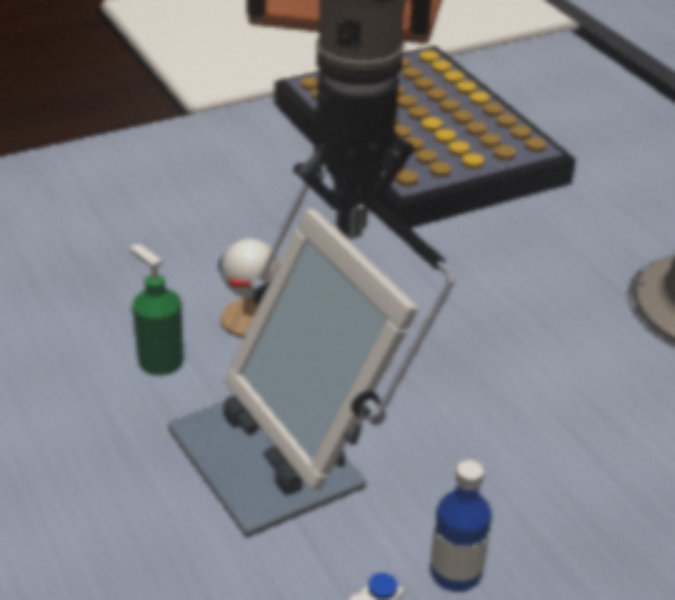

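The closed fingers are on the patient's side of the bar (tip near (350,225) in the crop), between the bar and the frame's top edge. Next I push the leg over.

```bash
python3 - <<'E'
from h import *
for phi in np.linspace(.49,1.4,8):
    b=bar(phi); line_to(W(b[0]+.020,b[1]-.003),.06); print(round(phi-.49,2),np.round(read_ft_force(),2))
dwell(.5)
p=read_position(); line_to([p[0],p[1],.40],.15); line_to(W(-.32,.40),.2)
im,d=grab_frame("scene"); im2,d2=grab_frame("top")
np.save("pics/scene1.npy",d); np.save("pics/top1.npy",d2)
cv2.imwrite("pics/v3.png",np.hstack([cv2.resize(im[100:320,150:370],(400,400)),cv2.resize(im2[100:300,160:360],(400,400))]))
for n,d in(("scene",d),("top",d2)):
    P=cloud(n,d)
    for q in("leg","mirror"):
        s=silhouettes(q,n)
        if s:
            m=s[0]["region"]&(d>0); np.save(f"pics/{n}1_{q}.npy",m); X=P[m]; print(n,q,s[0]["p"],np.round(np.percentile(X,[2,50,98],axis=0),3).tolist())
print(read_clock())
E
```

```text
0.0 [-0.6  -0.49  0.36]
0.13 [ 1.6   0.37 -0.87]
0.26 [ 0.63 -0.28  0.15]
0.39 [ 0.64 -0.45  0.31]
0.52 [ 3.54 -0.12 -1.27]
0.65 [ 4.13 -0.91 -1.65]
0.78 [ 2.8  -0.68 -1.03]
0.91 [ 0.42 -0.61  0.28]
scene leg 0.89 [[0.481, 0.001, 0.006], [0.498, 0.109, 0.026], [0.591, 0.124, 0.148]]
top leg 0.67 [[0.479, -0.129, -0.002], [0.495, 0.011, 0.014], [0.603, 0.129, 0.148]]
top mirror 0.67 [[0.485, -0.124, 0.011], [0.576, -0.004, 0.147], [0.649, 0.115, 0.243]]
13.5833
```

View pics/v3.png

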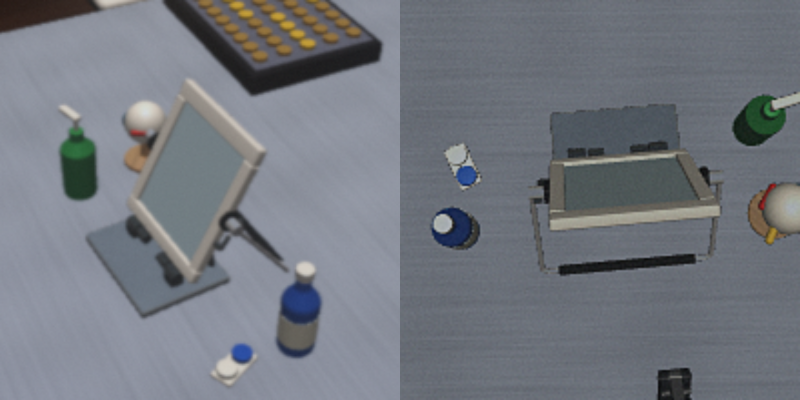

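The leg lies on the desk behind the leaning mirror (bar at rows 262–270 in the right half, z≈0.01). Next I refine the frame pose at the top rail.

```bash
python3 - <<'E'
from h import *
for n in("top","scene"):
    d=np.load(f"pics/{n}1.npy");P=cloud(n,d)
    D=P-H; c,s=np.cos(YAW),np.sin(YAW)
    x=D[...,0]*c+D[...,1]*s; y=-D[...,0]*s+D[...,1]*c; z=D[...,2]-.03
    l=.49; u=-x*np.sin(l)+z*np.cos(l); v=x*np.cos(l)+z*np.sin(l)
    ok=(d>0)&(abs(y)<.13)&(u>0)&(u<.27)&(abs(v)<.03)
    k=ok&(abs(y)<.09)&(u>.217)&(u<.233); print(n,"face v",k.sum(),np.percentile(v[k],[10,50,90]).round(4),"slope y",np.polyfit(y[k],v[k],1).round(4))
    k2=ok&(abs(y)<.09)&(u>.2); print("u top",np.percentile(u[k2],[90,97,99.5]).round(4), "y of frame",np.percentile(y[ok&(u>.217)],[1,99]).round(4))
    k3=ok&(u>.004)&(u<.02)&(abs(y)<.09); print("low rail v",k3.sum(),np.median(v[k3]).round(4))
    k=ok&(abs(abs(y)-.088)<.005)&(u>.03)&(u<.21); print("side rails v vs u",np.polyfit(u[k],v[k],1).round(4))
E
```

```text
top face v 189 [0.0032 0.0038 0.0045] slope y [-0.0013  0.0038]
u top [0.2418 0.2427 0.2439] y of frame [-0.0967  0.0971]
low rail v 142 0.0033
side rails v vs u [0.0082 0.002 ]
scene face v 289 [0.0029 0.005  0.0073] slope y [-0.0006  0.005 ]
u top [0.2402 0.2413 0.2418] y of frame [-0.0971  0.0994]
low rail v 232 0.0038
side rails v vs u [0.0062 0.0029]
```

```bash
sed -i 's/^H=.*$/H=np.array([.656,.0016,0.]); YAW=.068/' h.py; cat >> h.py <<'E'
def F(u,v,lean): return W(-u*np.sin(lean)+v*np.cos(lean),.03+u*np.cos(lean)+v*np.sin(lean))
E
python3 - <<'E'
from h import *
gripper_open()
movep(F(.32,-.006,.49),Q(.49,0)); print(np.round(read_ft_force(),2))
print(line_to(F(.226,-.006,.49),.06,stop_force=8)); print(np.round(read_ft_force(),2))
im,d=grab_frame("scene")
clamp(20); dwell(.2); print("clamped",np.round(read_ft_force(),2),read_grip_width(),read_clock())
im2,d=grab_frame("scene")
cv2.imwrite("pics/v4.png",np.hstack([cv2.resize(i[80:300,150:370],(400,400)) for i in(im,im2)]))
E
```

```text
[0.01 0.2  0.24]
False
[0.18 0.37 0.51]
clamped [-1.91 -0.28  2.8 ] 0.016077595957005326 17.7583
```

View pics/v4.png

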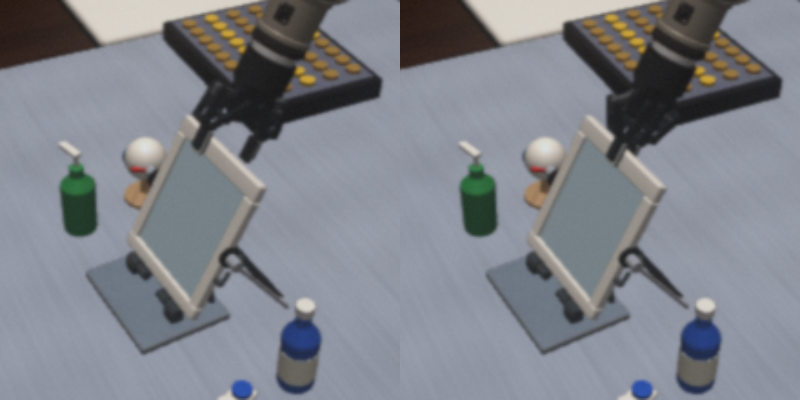

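The jaws straddle the top rail and hold it at 16.1 mm with little side force. Next I raise it along the arc, watching forces.

```bash
python3 - <<'E'
from h import *
for l in np.linspace(.49,0,11)[1:]:
    hit=line_to(F(.226,-.006,l),.05,rotation=Q(l,0),stop_force=14); f=read_ft_force()
    print(round(l,3),hit,np.round(f,2),np.round(read_position()-F(.226,-.006,l),4))
    if hit: break
print(read_clock())
E
```

```text
0.441 False [2.86 0.86 1.74] [0.0005 0.0001 0.0003]
0.392 False [3.08 0.65 0.21] [ 0.0002  0.     -0.    ]
0.343 False [ 4.45  1.15 -1.32] [ 0.      0.0001 -0.0002]
0.294 False [ 4.14  1.36 -3.39] [-0.      0.0001 -0.0004]
0.245 False [ 4.36  0.67 -5.1 ] [-0.0001  0.0001 -0.0005]
0.196 False [ 4.37  0.8  -8.12] [-0.0002  0.     -0.0006]
0.147 False [ -1.59   1.43 -10.63] [-0.001  0.    -0.001]
0.098 False [ -0.61   1.68 -13.58] [-0.0009  0.0001 -0.001 ]
0.049 False [ -1.15   0.81 -16.22] [-0.0008  0.0001 -0.001 ]
0.0 False [ -1.41   2.18 -19.95] [-0.0007  0.0001 -0.001 ]
21.5583
```

Fz of -20 N means I am carrying most of the mirror's weight, so I lower in small steps to seat the foot.

```bash
python3 - <<'E'
from h import *
dz=0
for i in range(12):
    f=read_ft_force()
    if f[2]>-3: break
    dz-=.0005; line_to(F(.226,-.006,0)+[0,0,dz],.02)
    print(round(dz,4),np.round(read_ft_force(),2))
dwell(.3); print(np.round(read_ft_force(),2),np.round(read_wrist_torque(),2),read_grip_width(),read_position(),read_clock())
im,d=grab_frame("scene"); im2,d2=grab_frame("top")
cv2.imwrite("pics/v5.png",np.hstack([cv2.resize(im[80:300,150:370],(400,400)),cv2.resize(im2[100:300,160:360],(400,400))]))
np.save("pics/scene2.npy",d); np.save("pics/top2.npy",d2)
for n,d in(("scene",d),("top",d2)):
    P=cloud(n,d); D=P-H; c,s=np.cos(YAW),np.sin(YAW)
    x=D[...,0]*c+D[...,1]*s; y=-D[...,0]*s+D[...,1]*c; z=D[...,2]
    k=(d>0)&(abs(abs(y)-.088)<.006)&(z>.07)&(z<.26)&(abs(x)<.02)
    print(n,"face x vs z",k.sum(),np.polyfit(z[k],x[k],1).round(4))
    k=(d>0)&(abs(y)<.08)&(x>.04)&(x<.065)&(z<.03)
    print("foot top: z",np.median(z[k]),"slope",np.polyfit(x[k],z[k],1).round(3))
    d0=np.load(f"pics/{n}0.npy"); print("  at start",np.median(cloud(n,d0)[...,2][k]))
    for q in("leg",):
        s_=silhouettes(q,n)
        if s_:
            m=s_[0]["region"]&(d>0)&(z<.1); print(n,q,s_[0]["p"],"x,y,z",[np.percentile(a[m],[2,50,98]).round(3).tolist() for a in(x,y,z)])
E
```

```text
-0.0005 [ -1.13   0.79 -20.8 ]
-0.001 [ -2.39   1.75 -18.08]
-0.0015 [ -2.21   2.21 -13.57]
-0.002 [-3.22  2.44 -9.41]
-0.0025 [-3.74  2.5  -2.59]
[-3.31  4.2   0.52] [ 0.48  1.24 -0.03] 0.01593980713920213 [0.6504409  0.00129072 0.25495136] 23.1083
scene face x vs z 241 [0.0101 0.0006]
foot top: z 0.015143547900470788 slope [0.021 0.014]
  at start 0.014998627352021732
scene leg 0.76 x,y,z [[-0.111, -0.101, -0.052], [-0.041, 0.051, 0.128], [0.004, 0.031, 0.093]]
top face x vs z 89 [ 0.0117 -0.0161]
foot top: z 0.013029129520298666 slope [-1.667  0.12 ]
  at start 0.01421905421599412
top leg 0.5 x,y,z [[-0.095, -0.064, -0.01], [0.121, 0.125, 0.136], [-0.002, 0.046, 0.098]]
```

View pics/v5.png

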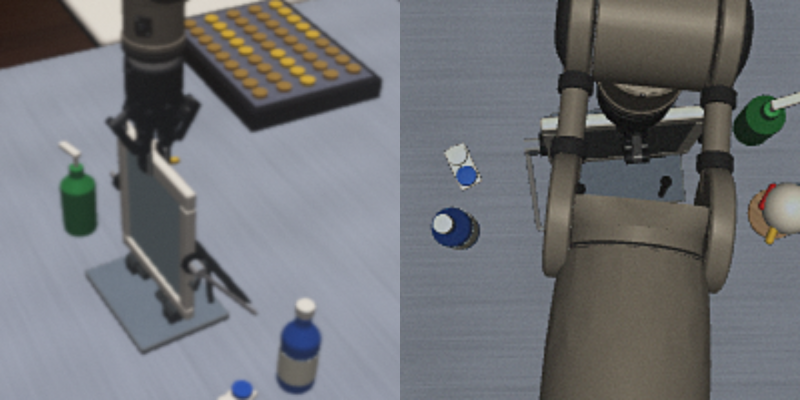

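```bash
python3 - <<'E'
from h import *
n="scene"; d=np.load(f"pics/{n}2.npy"); P=cloud(n,d); D=P-H; c,s=np.cos(YAW),np.sin(YAW)
x=D[...,0]*c+D[...,1]*s; y=-D[...,0]*s+D[...,1]*c; z=D[...,2]
k=(d>0)&(y>.112)&(y<.134)&(x<-.02)&(x>-.13)&(z>.008)&(z<.15)
X,Z=x[k],z[k]; o=np.argsort(X); print(k.sum(),np.c_[X,Z][o][::max(1,k.sum()//15)].round(3).tolist())
p=np.polyfit(X,Z,1); print("leg angle",np.pi/2+np.arctan(p[0]),p, "angles from pivot",np.percentile(np.pi-np.arctan2(-.006-X,.155-Z),[20,50,80]).round(3))
print(np.round(read_ft_force(),2),read_grip_width(),read_clock())
E
```

```text
87 [[-0.108, 0.027], [-0.099, 0.032], [-0.093, 0.045], [-0.087, 0.048], [-0.081, 0.06], [-0.077, 0.062], [-0.071, 0.068], [-0.067, 0.075], [-0.061, 0.084], [-0.057, 0.088], [-0.052, 0.092], [-0.048, 0.104], [-0.044, 0.11], [-0.039, 0.109], [-0.034, 0.124], [-0.032, 0.127], [-0.025, 0.131], [-0.021, 0.141]]
leg angle 2.4882878682669354 [1.30645143 0.16397481] angles from pivot [2.454 2.478 2.504]
[-2.86  3.38 -0.2 ] 0.015697206889607896 23.3083
```

```bash
python3 - <<'E'
from h import *
dwell(1.0)
print(np.round(read_ft_force(),2),read_grip_width(),read_position(),np.round(read_orientation(),4),read_clock())
n="top"; d0=np.load("pics/top0.npy")
for q in("eye_model","solution","lens_case","gel_pump"):
    grab_frame("scene"); a=search_frame(q,"scene"); print(q,[np.round(r["extent"]).tolist() for r in a[:1]])
job_done()
E
```

```text
[-4.12  3.7   1.25] 0.015527184450232103 [0.65045332 0.00125667 0.25494736] [9.994e-01 3.400e-02 1.300e-03 1.000e-04] 24.3083
eye_model []
solution [[301.0, 244.0, 326.0, 298.0]]
lens_case []
gel_pump [[184.0, 159.0, 203.0, 210.0]]
the job is handed in; nothing more can be done
```

I handed the job in at about 24 s, with the gripper still holding the mirror upright by its top rail. No verdict was reported. With closed fingers I pushed the wire leg back over centre, and it dropped onto the desk behind the leaning mirror. I then clamped the top rail at 20 N, swung the frame up about the hinge, and lowered it 2.5 mm to seat the foot.

**Last checks**
- **Mirror:** about 0.01 rad (0.6°) from upright, taken from the depth picture.
- **Leg:** about 2.49 rad, on its stop. The lowest visible part of its arm is about 25 mm above the desk.
- **Foot:** its top is at 15 mm, as at the start. The hinge position, judged from the frame's face, moved no more than about 2 mm.
- **Grip:** side and vertical forces at the hand are about 4 N or less.

**Weak or failed checks**
- **Carried weight:** near the top of the arc the arm carried about 20 N of the mirror's 25 N weight, because of a hinge error of about 2 mm. I corrected this before handing in.
- **Foot tilt:** the two cameras disagreed. The scene camera gave a slope of 0.02 in the foot's top. The top camera's figure was not usable, because the arm blocked most of its view.
- **Grip width:** it crept from 16.1 to 15.5 mm during the hold. I did not find out why.
- **Other things:** in the last search the network found the green pump bottle within 2 pixels of where it started. It found the blue bottle too, but I had no starting position from that camera to compare. It missed the eye model and the lens case, though both looked unmoved in the last picture.

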